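# Clip the sprung dust cap onto the extraction port

## Task

Close the dust-extraction port with its blue sprung cap: pinch the cap's two white tabs together, set the cap squarely into the collar, press it down onto the foam seal and let the tabs spring out under the collar's lip so that the cap stays clipped on with the seal squeezed. The collar can be clamped at any height, so feel for the seal, and never push on the port with more than about 2.5 kg (25 N). Leave the nail tin, the wooden spool, the folding rule and the block plane where they are.

Things in the scene. Friction and masses are not known exactly. Their poses are not given: they have to be found in the camera images.
- cap: Loose blue round dust cap, about 0.1 kg, standing upright on the bench on two guide skirts. Origin on its axis at their foot (its lowest point); z up, y from one white tab to the other. Flange 72 mm across, z = 15 to 20 mm. The skirts, on the +x and -x sides, reach a radius of 26 mm at their corners, 23 mm over their lowest 5 mm. Square hooks: unpinched, it does not go in.
- cap_flange (a point): Centre of the underside of the cap's flange, 15 mm above the cap's origin: the face that meets the foam seal; all below it (15 mm) goes into the collar. The cap may be put on at any turn about its axis.
- tab_a (a joint): Inward travel of the white tab on the cap's +y side, 0 (free) to 0.005 m (pinched fully), sprung: 5 N free, 10 N fully in. The upright finger tab is 20 mm wide along x, 4 mm thick, z = 20 to 48 mm, outer face at y = 25 mm when free; the tabs are 50 mm over their outer faces free, 40 mm pinched: pinch from above.
- tab_b (a joint): The same for the tab on the -y side (mirrored). Below the flange each tab carries a hook, 12 mm wide along x, cap z = 3 to 8 mm, reaching out to a radius of 31 mm when free and 26 mm (27 mm at its corners) when pinched fully.
- dust_port: Dust-extraction port fixed to the bench: grey box 130 x 130 mm on a 146 mm square foot, top at z = 42 mm, short black hose stub on its +x side, in the middle an upright aluminium collar 80 mm across. Origin in the centre of the underside, on the collar's axis, z up. The collar is clamped rigidly at a height that differs each time, by a small black screw at the -x side.
- rim_low (a point): Point on the collar's axis, 65 mm above the bench: the LOWEST height of the rim. The real rim stands 0 to 35 mm higher; that is not among the readings: feel or look for it. The rim has an inner lip 4 mm thick, opening 56 mm across; below, the bore is 66 mm wide. A black foam ring (60 to 77 mm across) lies on the rim and stands 6 mm above it when free.
- seal (a joint): How far the foam ring is squeezed, 0 (free) to 0.005 m (then hard). It pushes up with 1.5 N at first, 6 N at 3 mm, 9 N at 5 mm. The hooks are below the lip once it is squeezed 3 mm, and a clipped cap keeps it squeezed about 3 mm. The cap must stay down while the tabs are let out, or the hooks miss the lip.
- nail_tin: Loose open grey tin of nails, 66 mm across, 75 mm tall; origin in the centre of the underside. Not to be moved.
- spool_1: Loose turned wooden spool, 42 mm across, 70 mm tall, upright; origin in the centre of the underside. Not to be moved.
- folding_rule: Loose yellow folding rule, 197 x 73 x 13 mm, lying flat; origin in the centre of the underside. Not to be moved.
- block_plane: Loose black block plane, 92 x 155 x 59 mm; origin in the centre of the underside. Not to be moved.

How it is judged:
On the way, in this order (a step that is already met when the one before it is completed fails the run):
1. the cap is lifted off the bench with both tabs pinched in (height (world z) of cap above 0.03 m and value of joint each of tab_a, tab_b above 0.003 m), for 0.2 s.
2. the cap is in the collar, tabs still pinched, the seal squeezed by more than 3 mm (horizontal distance between cap and dust_port below 0.005 m and value of joint each of seal, tab_a, tab_b above 0.003 m), for 0.1 s.
At the end, for the whole second after the job is handed in: The cap sits level (within 0.05 rad) in the collar, within 5 mm of its axis, at rest, both tabs sprung out (less than 1.5 mm of inward travel) and the hooks under the lip, which keep the seal squeezed by more than 2 mm with nothing pressing on the cap (horizontal distance between cap and dust_port below 0.005 m and angle between cap's own z axis and vertical below 0.05 rad and value of joint each of tab_a, tab_b below 0.0015 m and value of joint seal above 0.002 m and linear speed of cap below 0.01 m/s); the robot touches nothing.
It fails at once if the cap pushes on the port with more than 25 N (contact force between cap and dust_port above 25 N).
It fails at once if the fingers push on the port itself with more than 25 N (contact force between the fingers and dust_port above 25 N).
It fails at once if a bystander (nail tin, spool, folding rule, block plane) is moved more than 20 mm (distance of any of nail_tin, spool_1, folding_rule, block_plane from where it was at the start of the episode above 0.02 m).
It also fails if it takes over 51 s, if anything falls off the work surface, if the arm or the gripper's body presses on something with over 40 N, if the wrist force passes 120 N, or if a joint passes its speed limit or range.

## Robot

A 6-joint arm with a two-finger parallel gripper is mounted at the origin on a cart in front of the work surface, level with it; the furniture and walls round the work are solid. World frame = base frame: x ahead of the robot, y to its left, z up, the work surface at z = 0. Lengths are in m, angles in rad, forces in N, time in s.
With the tool pointing down it reaches from about 0.35 to 0.8 m from the base axis. Payload 7.3 kg.
Tool frame: the origin (TCP) lies midway between the tips of the shut fingers; the grasp point (between the pads) lies 19 mm behind it; z points along the fingers, y is the direction in which the jaws open and shut (so a half turn about z gives the same grasp; the last joint's range is limited). The gripper opens to 85 mm and grips with 20 to 120 N. Pads are 22 mm wide; open, the fingers measure 114 mm over their backs; the gripper's body (76 mm by 85 mm) begins 54 mm behind the grasp point. The pads swing forward as they close: fully open they stand 13 mm farther back than shut.
Start: joints at [0.964, 0.342, 1.524, -0, 1.275, -0.146], TCP at [0.233, 0.47, 0.231] pointing down, gripper open.
Joint ranges: [-2.53, 2.53], [-0.77, 2.02], [0.04, 2.7], [-1, 4.14], [0.28, 2.66], [-3.11, 3.11]. Speed limits (rad/s): [2.57, 2.57, 3.14, 3.14, 3.14, 3.14].

## Interface

Orientations are given as a unit quaternion [x, y, z, w].
In Python, from workcell import bot gives the robot as it stands.
- The arm moves only by the tool play_rows, never from a script. Its argument "steps" is a list of rows, each an object of numbers: "gripper": the closure, from 0 (fully open) to 1 (shut); "tx", "ty", "tz": the shift along the tool's x, y, z in mm; "twist": the turn about the tool's z in degrees. A call has 1 to 20 rows; each row shifts and turns the commanded pose from where the row before left it, along the tool's axes as they then stand; what a row does not reach is not made up. A row lasts 1/12 s, in which the tool goes at most 41.7 mm and 7.16 degrees, less where a joint would pass 70% of its speed; a pose out of reach is approached as far as the arm can. A call is refused whole if a number of a shift passes 41.7 or a number of a turn 7.16, either way. A call with a gripper value outside its range is refused whole. The fingers move at their own pace and stop on an object; "newtons" is the grip in N (left out, the last holds). Time passes only in rows, so rows that do not move let the fingers close. It gives the time, the measured TCP pose, the force and the opening at its end, in the units of the state.
- bot.sense(): the state, without advancing time (a new reading comes with each control period).
- bot.get_image(name): name is "scene" or "top" or "wrist"; returns a dict with "color" (480x640x3 uint8, blue, green, red), "mtx" (3x3 intrinsics, pixels), "k1" (the pictures are not rectified: a ray, as slopes to the right and down, at radius r is drawn at 1 + k1 r^2 times it, then the intrinsics apply), "world_from_camera" (4x4, takes a point from camera to world coordinates); the wrist camera has in their place "hand_eye" (4x4, takes a point from camera to tool coordinates, whose origin is the TCP and whose axes are the flange's). Camera axes: x right, y down, z forward; pixel columns grow to the right and rows downward; lengths in m; the calibration is good to about 2 mm. A picture is of the moment at which its call begins: read the wrist's pose just before it. There is no depth.
- bot.job_done(): hands the job in, once; it reports no verdict.
The state is a dict: "time_s": time; "joints": joint angles; "dq": joint speeds; "joint_torque": joint torques, N m; "position": TCP position; "ee_rot": TCP orientation; "contact_force": force on the tool from outside, world axes, zero at the start; "moment": the same for the moment, N m; "finger_gap": finger opening in m.
Only numpy, scipy, OpenCV 4.12 (cv2) and the standard library are available. Lean on these libraries where they do the work, as an engineer would, in place of code of your own. Each camera call takes 0.05 s, during which the arm holds its last target. There are 200 camera calls.

## Working session

There is one attempt and no reset: what is moved stays moved. The work goes in short steps, Python scripts to look and compute and a tool call to move; the robot and the scene stay as the last step left them, time stands still between calls to the robot, and variables do not carry over. Pictures are saved under pics/ and viewed, about 8 in all and at most 12, crops included, and the job is handed in when it is done.

Besides the shell and the picture viewer there is one more tool, called in YAML: its name, and indented under it one key for each argument. play_rows: Moves the arm, as the interface text tells. Its arguments: {"type":"object","properties":{"steps":{"type":"array","items":{"type":"object","properties":{"gripper":{"type":"number"},"tx":{"type":"number"},"ty":{"type":"number"},"tz":{"type":"number"},"twist":{"type":"number"}}}},"newtons":{"type":"number"}},"required":["steps"]}

```bash
mkdir -p pics
cat > h.py <<'E'
import numpy as np,cv2
from scipy.spatial.transform import Rotation as R
from workcell import bot
def cam(n):
    s=bot.sense(); im=bot.get_image(n)
    if n=="wrist":
        T=np.eye(4);T[:3,:3]=R.from_quat(s["ee_rot"]).as_matrix();T[:3,3]=s["position"]
        im["world_from_camera"]=T@np.array(im["hand_eye"])
    return im
def plane(im,uv,z):
    K=np.array(im["mtx"]);uv=np.array(uv,float).reshape(-1,1,2)
    p=cv2.undistortPoints(uv,K,np.array([im["k1"],0,0,0.]))[:,0]
    W=np.array(im["world_from_camera"]);d=np.c_[p,np.ones(len(p))]@W[:3,:3].T;o=W[:3,3]
    return o+d*((z-o[2])/d[:,2])[:,None]
def proj(im,P):
    W=np.linalg.inv(np.array(im["world_from_camera"]))
    r,_=cv2.projectPoints(np.array(P,float).reshape(-1,1,3),cv2.Rodrigues(W[:3,:3])[0],W[:3,3],np.array(im["mtx"]),np.array([im["k1"],0,0,0.]))
    return r[:,0]
E
python3 - <<'E'
from h import *
print(bot.sense())
for n in("scene","top"):
    im=cam(n);cv2.imwrite(f"pics/{n}0.png",im["color"]);print(n,im["k1"],np.round(im["mtx"],1).tolist(),np.round(im["world_from_camera"],3).tolist())
E
```

```text
{'time_s': 0.0, 'joints': array([ 9.64004883e-01,  3.42744067e-01,  1.52503055e+00, -1.36371244e-05,
        1.27539735e+00, -1.45993834e-01]), 'dq': array([ 8.92103995e-04, -5.83202303e-04,  2.82835033e-05, -1.07464580e-04,
       -5.44633856e-04, -1.91728507e-03]), 'joint_torque': array([ 1.33143574e-03, -4.33676004e+01, -2.46015930e+01, -3.22089431e-05,
        7.82540854e-03,  1.13049146e-05]), 'position': array([0.23319426, 0.46991318, 0.23061016]), 'ee_rot': array([ 2.28363799e-01,  9.73575550e-01, -7.36777761e-04, -2.84188448e-04]), 'contact_force': array([ 0.61770673, -0.87856089, -0.54593397]), 'moment': array([-0.01476335,  0.00098821,  0.00371153]), 'finger_gap': 0.08539043976978954}
scene -0.07516854312649934 [[459.4, 0.0, 313.4], [0.0, 459.4, 235.3], [0.0, 0.0, 1.0]] [[0.839, -0.405, 0.363, 0.231], [-0.544, -0.613, 0.574, -0.522], [-0.01, -0.678, -0.735, 0.855], [0.0, 0.0, 0.0, 1.0]]
top -0.15417329726287549 [[528.7, 0.0, 315.5], [0.0, 528.7, 245.7], [0.0, 0.0, 1.0]] [[0.021, -0.994, 0.107, 0.488], [-1.0, -0.018, 0.024, 0.049], [-0.022, -0.107, -0.994, 1.082], [0.0, 0.0, 0.0, 1.0]]
```

View pics/scene0.png

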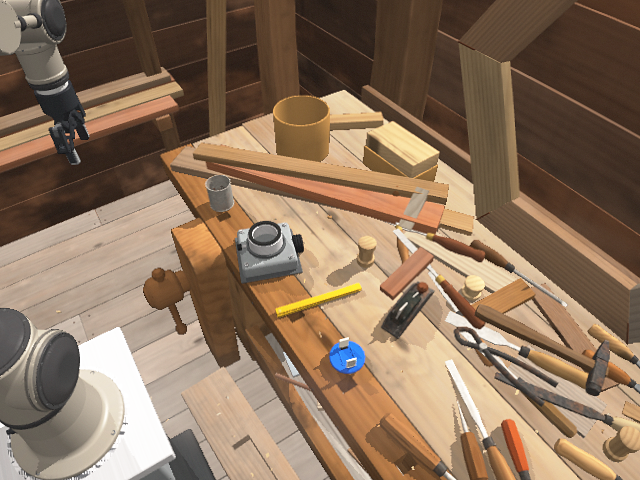

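View pics/top0.png

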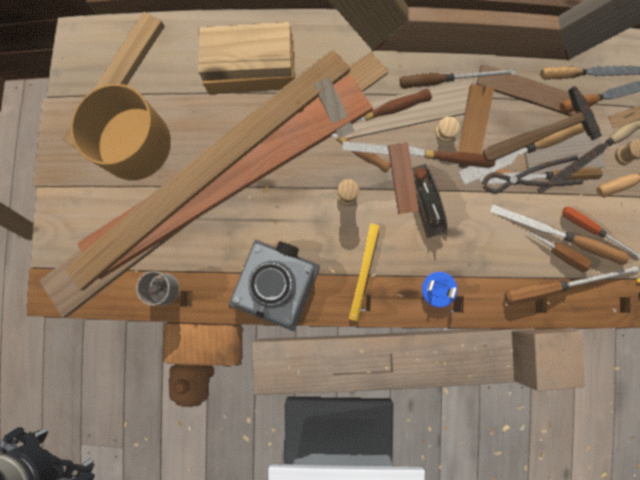

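The scene view shows the cap at about (347,357) and the port at (268,245). In the top view the cap is at about (440,290), with white tabs left and right of it, and the collar at (272,284).

Run:
```python
from h import *
crops=[]
for n,c in(("top",(272,284)),("scene",(266,240))):
    im=cam(n);g=im["color"].astype(int)
    b,gg,r=g[...,0],g[...,1],g[...,2]
    m=((b>120)&(r<80)&(b-r>90)).astype(np.uint8)
    ys,xs=np.nonzero(m);x0,x1,y0,y1=xs.min(),xs.max(),ys.min(),ys.max()
    cs,_=cv2.findContours(m,0,2);c0=max(cs,key=cv2.contourArea)
    e=cv2.fitEllipse(cv2.convexHull(c0));print(n,"bbox",x0,x1,y0,y1,"ell",e,plane(im,[e[0]],.02)[0])
    w=((g.min(2)>140)&(g.max(2)-g.min(2)<80)).astype(np.uint8);M=np.zeros_like(w);M[y0-15:y1+5,x0-5:x1+5]=1
    k,l,st,ce=cv2.connectedComponentsWithStats(w*M)
    for i in range(1,k):
        if st[i,4]>8: print(" white",st[i],ce[i],plane(im,[ce[i]],.048)[0])
    crops.append(cv2.resize(im["color"][c[1]-45:c[1]+45,c[0]-45:c[0]+45],(400,400),interpolation=cv2.INTER_CUBIC))
    crops.append(cv2.resize(im["color"][y0-20:y1+10,x0-10:x1+10],(400,400),interpolation=cv2.INTER_CUBIC))
cv2.imwrite("pics/c.png",cv2.resize(np.vstack([np.hstack(crops[:2]),np.hstack(crops[2:])]),(600,600)))
```

```text
top bbox 423 455 273 306 ell ((439.01666259765625, 289.2713623046875), (33.4389533996582, 34.102725982666016), 9.17896842956543) [ 0.51877072 -0.17630414  0.02      ]
 white [428 280   6  11  38] [430.81578947 284.97368421] [ 0.52614202 -0.15410897  0.048     ]
 white [450 287   7  11  50] [452.62 292.04] [ 0.51290383 -0.19741913  0.048     ]
scene bbox 329 364 342 372 ell ((346.57000732421875, 356.9549255371094), (31.129526138305664, 34.91476821899414), 101.15982055664062) [ 0.51821447 -0.18364433  0.02      ]
 white [341 327  28  29 283] [358.10600707 335.4204947 ] [ 0.55538689 -0.16911139  0.048     ]
 white [339 337  12  10  82] [343.76829268 341.65853659] [ 0.52338129 -0.16480818  0.048     ]
 white [346 358  11   4  26] [351.53846154 359.46153846] [ 0.51343719 -0.20456512  0.048     ]
```

View pics/c.png

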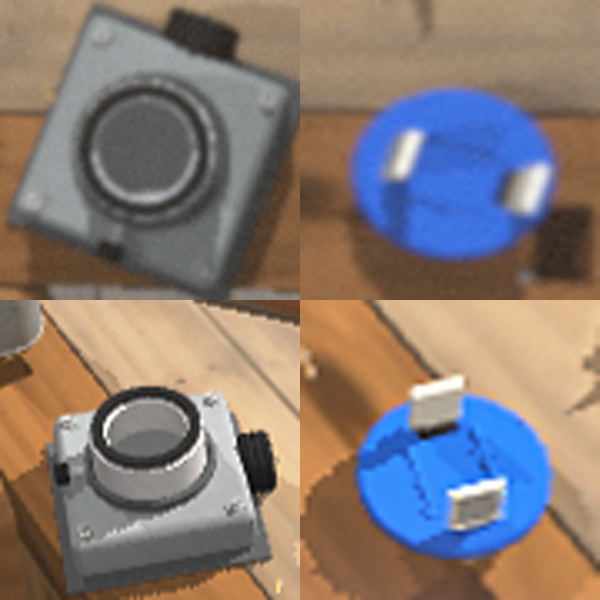

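Run:
```python
from h import *
t=cam("top");s=cam("scene")
for z in (.065,.075,.085,.095,.106):
    print(z,plane(t,[(271.1,283.4)],z)[0],plane(s,[(265.1,232.8)],z)[0], plane(t,[(271.1,283.4)],z)[0]-plane(s,[(265.1,232.8)],z)[0])
st=bot.sense();Rm=R.from_quat(st["ee_rot"]).as_matrix();print(Rm.round(3))
print("cap in tool", Rm.T@(np.array([.519,-.177,.15])-st["position"])*1000)
y=np.array([.0132,.0433,0]);y/=np.linalg.norm(y);v=Rm.T@y;print("twist",np.degrees(np.arctan2(-v[0],v[1])))
```

```text
0.065 [0.52291227 0.15702362 0.065     ] [0.52978809 0.16451921 0.065     ] [-6.87581918e-03 -7.49558846e-03 -1.11022302e-16]
0.075 [0.52256993 0.15595758 0.075     ] [0.52600198 0.1558305  0.075     ] [-3.43205129e-03  1.27077069e-04 -1.11022302e-16]
0.085 [0.5222276  0.15489154 0.085     ] [0.52221588 0.14714179 0.085     ] [1.17165876e-05 7.74974260e-03 0.00000000e+00]
0.095 [0.52188526 0.15382549 0.095     ] [0.51842978 0.13845309 0.095     ] [0.00345548 0.01537241 0.        ]
0.106 [0.52150869 0.15265285 0.106     ] [0.51426507 0.12889551 0.106     ] [0.00724363 0.02375734 0.        ]
[[-0.896  0.445 -0.   ]
 [ 0.445  0.896 -0.   ]
 [ 0.    -0.    -1.   ]]
cap in tool [-543.63432337 -452.57583278   81.24195071]
twist -9.449762138692897
```

play_rows:
  steps:
    - {"tx": -27.2,"ty": -22.6,"gripper": 0}
    - {"tx": -27.2,"ty": -22.6}
    - {"tx": -27.2,"ty": -22.6}
    - {"tx": -27.2,"ty": -22.6}
    - {"tx": -27.2,"ty": -22.6}
    - {"tx": -27.2,"ty": -22.6}
    - {"tx": -27.2,"ty": -22.6}
    - {"tx": -27.2,"ty": -22.6}
    - {"tx": -27.2,"ty": -22.6}
    - {"tx": -27.2,"ty": -22.6}
    - {"tx": -27.2,"ty": -22.6}
    - {"tx": -27.2,"ty": -22.6}
    - {"tx": -27.2,"ty": -22.6}
    - {"tx": -27.2,"ty": -22.6}
    - {"tx": -27.2,"ty": -22.6}
    - {"tx": -27.2,"ty": -22.6}
    - {"tx": -27.2,"ty": -22.6}
    - {"tx": -27.2,"ty": -22.6}
    - {"tx": -27.2,"ty": -22.6}
    - {"tx": -27.2,"ty": -22.6}

```text
schema error: expected keys gripper, tx, ty, tz, twist
```

play_rows:
  steps:
    - {"twist": -4.7,"tz": 20}
    - {"twist": -4.7,"tz": 20}
    - {"tz": 0}
    - {"tz": 0}
    - {"tz": 0}

```text
schema error: expected keys gripper, tx, ty, tz, twist
```

Run:
```python
from h import *
im=cam("wrist");cv2.imwrite("pics/w1.png",im["color"]);s=bot.sense();print(s["position"],s["contact_force"],s["time_s"],np.round(im["world_from_camera"],3).tolist(),np.round(im["hand_eye"],3).tolist())
for z in (.02,.048): print(plane(im,[(320,240)],z))
```

```text
[0.23337497 0.47021018 0.23116969] [0.10939923 0.26169658 0.16580613] 0.35 [[0.445, 0.864, 0.238, 0.174], [0.896, -0.429, -0.118, 0.5], [0.0, 0.265, -0.964, 0.373], [0.0, 0.0, 0.0, 1.0]] [[-0.0, -0.964, -0.265, 0.066], [1.0, -0.0, 0.001, 0.0], [-0.001, -0.265, 0.964, -0.142], [0.0, 0.0, 0.0, 1.0]]
[[0.26212522 0.46115538 0.02      ]]
[[0.25514906 0.46421685 0.048     ]]
```

View pics/w1.png

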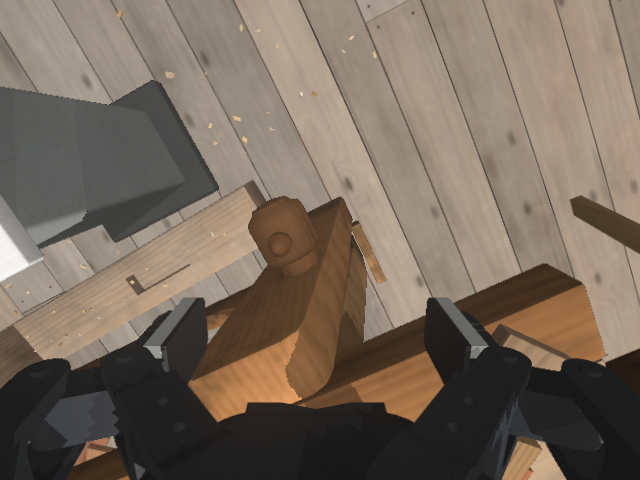

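All five keys are needed in every row, so those calls were refused and the arm hasn't moved. The picture shows only the floor and the vice. Resending in full.

play_rows:
  steps:
    - {"tx": -27.2,"ty": -22.6,"tz": 0,"twist": 0,"gripper": 0}
    - {"tx": -27.2,"ty": -22.6,"tz": 0,"twist": 0,"gripper": 0}
    - {"tx": -27.2,"ty": -22.6,"tz": 0,"twist": 0,"gripper": 0}
    - {"tx": -27.2,"ty": -22.6,"tz": 0,"twist": 0,"gripper": 0}
    - {"tx": -27.2,"ty": -22.6,"tz": 0,"twist": 0,"gripper": 0}
    - {"tx": -27.2,"ty": -22.6,"tz": 0,"twist": 0,"gripper": 0}
    - {"tx": -27.2,"ty": -22.6,"tz": 0,"twist": 0,"gripper": 0}
    - {"tx": -27.2,"ty": -22.6,"tz": 0,"twist": 0,"gripper": 0}
    - {"tx": -27.2,"ty": -22.6,"tz": 0,"twist": 0,"gripper": 0}
    - {"tx": -27.2,"ty": -22.6,"tz": 0,"twist": 0,"gripper": 0}
    - {"tx": -27.2,"ty": -22.6,"tz": 0,"twist": 0,"gripper": 0}
    - {"tx": -27.2,"ty": -22.6,"tz": 0,"twist": 0,"gripper": 0}
    - {"tx": -27.2,"ty": -22.6,"tz": 0,"twist": 0,"gripper": 0}
    - {"tx": -27.2,"ty": -22.6,"tz": 0,"twist": 0,"gripper": 0}
    - {"tx": -27.2,"ty": -22.6,"tz": 0,"twist": 0,"gripper": 0}
    - {"tx": -27.2,"ty": -22.6,"tz": 0,"twist": 0,"gripper": 0}
    - {"tx": -27.2,"ty": -22.6,"tz": 0,"twist": 0,"gripper": 0}
    - {"tx": -27.2,"ty": -22.6,"tz": 0,"twist": 0,"gripper": 0}
    - {"tx": -27.2,"ty": -22.6,"tz": 0,"twist": 0,"gripper": 0}
    - {"tx": -27.2,"ty": -22.6,"tz": 0,"twist": 0,"gripper": 0}

```text
time_s: 2.02
position: [0.5201, -0.1783, 0.2313]
ee_rot: [0.229, 0.974, 0.0, 0.0]
contact_force: [0.8, -0.3, -0.2]
finger_gap: 0.0853
```

play_rows:
  steps:
    - {"tx": 0,"ty": 0,"tz": 20,"twist": -4.7,"gripper": 0}
    - {"tx": 0,"ty": 0,"tz": 20,"twist": -4.7,"gripper": 0}
    - {"tx": 0,"ty": 0,"tz": 0,"twist": 0,"gripper": 0}
    - {"tx": 0,"ty": 0,"tz": 0,"twist": 0,"gripper": 0}
    - {"tx": 0,"ty": 0,"tz": 0,"twist": 0,"gripper": 0}

```text
time_s: 2.43
position: [0.5201, -0.1764, 0.1923]
ee_rot: [0.149, 0.989, -0.0, 0.001]
contact_force: [-0.1, 0.2, -0.3]
finger_gap: 0.0853
```

Run:
```python
from h import *
im=cam("wrist");cv2.imwrite("pics/w2.png",im["color"]);s=bot.sense();print(s["position"],s["joints"],s["contact_force"],s["time_s"],R.from_quat(s["ee_rot"]).as_matrix().round(3))
print(proj(im,[.519,-.177,.02]))
```

```text
[ 0.52035498 -0.17641616  0.192748  ] [-4.66421611e-01  4.18137748e-01  1.51856809e+00  9.59169011e-05
  1.20257155e+00 -1.73925910e+00] [-0.5857654  -0.5411872  -0.26081539] 2.4833 [[-0.956  0.294  0.002]
 [ 0.294  0.956 -0.001]
 [-0.002 -0.    -1.   ]]
[[314.27616907 217.53060417]]
```

View pics/w2.png

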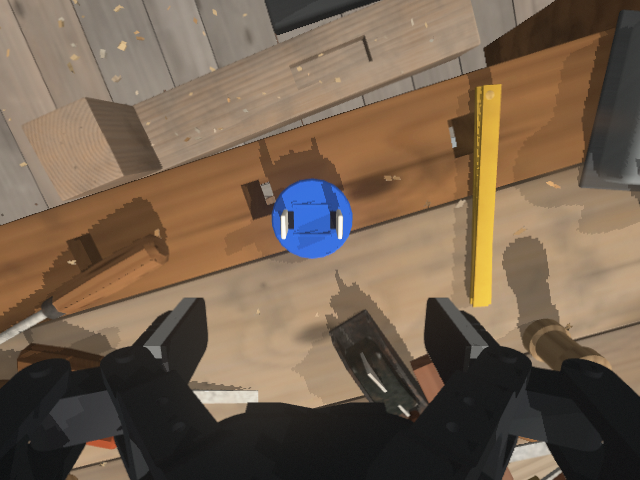

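The wrist picture shows the cap at (313,219) with tabs at (284,224) and (340,224), aligned with the jaws. Nothing stands in the fingers' way. Next I'll refine its position.

Run:
```python
from h import *
im=cam("wrist");g=im["color"].astype(int);s=bot.sense();Rm=R.from_quat(s["ee_rot"]).as_matrix()
m=((g[...,0]>120)&(g[...,2]<80)&(g[...,0]-g[...,2]>90)).astype(np.uint8)
c0=max(cv2.findContours(m,0,2)[0],key=cv2.contourArea);e=cv2.fitEllipse(cv2.convexHull(c0))
P=plane(im,[e[0]],.019)[0];print(e,P,"tool mm",Rm.T@(P-s["position"])*1000)
w=((g.min(2)>140)&(g.max(2)-g.min(2)<80)).astype(np.uint8);M=np.zeros_like(w);M[180:260,270:355]=1
k,l,st,ce=cv2.connectedComponentsWithStats(w*M);Q=[]
for i in range(1,k):
    if st[i,4]>20:
        p=plane(im,[ce[i]],.048)[0];Q.append(p);r=cv2.minAreaRect(np.argwhere(l==i)[:,::-1].astype(np.float32));print(st[i],ce[i],r,Rm.T@(p-s["position"])*1000)
```

```text
((311.7944641113281, 217.79330444335938), (77.82079315185547, 79.80731201171875), 74.3740234375) [ 0.51924732 -0.17936658  0.019     ] tool mm [  0.65713744  -3.10717705 173.80104911]
[281 211   7  28 159] [283.93710692 224.83018868] ((284.0, 224.5), (27.0, 6.0), 90.0) [  0.92363435 -25.24003915 144.8083187 ]
[338 214   5  25 113] [339.91150442 225.91150442] ((340.0, 226.0), (24.0, 4.0), 90.0) [6.32630785e-03 1.97804426e+01 1.44794294e+02]
```

play_rows:
  newtons: 40
  steps:
    - {"tx": 0.5,"ty": -2.9,"tz": 18,"twist": 1,"gripper": 0.2}
    - {"tx": 0,"ty": 0,"tz": 20,"twist": 0,"gripper": 0.2}
    - {"tx": 0,"ty": 0,"tz": 20,"twist": 0,"gripper": 0.2}
    - {"tx": 0,"ty": 0,"tz": 20,"twist": 0,"gripper": 0.2}
    - {"tx": 0,"ty": 0,"tz": 20,"twist": 0,"gripper": 0.2}
    - {"tx": 0,"ty": 0,"tz": 20,"twist": 0,"gripper": 0.2}
    - {"tx": 0,"ty": 0,"tz": 15,"twist": 0,"gripper": 0.2}
    - {"tx": 0,"ty": 0,"tz": 15,"twist": 0,"gripper": 0.25}
    - {"tx": 0,"ty": 0,"tz": 10,"twist": 0,"gripper": 0.3}
    - {"tx": 0,"ty": 0,"tz": 5,"twist": 0,"gripper": 0.32}
    - {"tx": 0,"ty": 0,"tz": 0,"twist": 0,"gripper": 0.34}
    - {"tx": 0,"ty": 0,"tz": 0,"twist": 0,"gripper": 0.34}
    - {"tx": 0,"ty": 0,"tz": 0,"twist": 0,"gripper": 0.34}
    - {"tx": 0,"ty": 0,"tz": 0,"twist": 0,"gripper": 0.34}

```text
time_s: 3.7
position: [0.519, -0.1794, 0.0292]
ee_rot: [0.156, 0.988, -0.0, 0.001]
contact_force: [-0.2, 0.7, -0.3]
finger_gap: 0.0563
```

Run:
```python
from h import *
im=cam("wrist");cv2.imwrite("pics/w3.png",im["color"][150:480]);s=bot.sense();print(s["position"],s["contact_force"],s["finger_gap"])
```

```text
[ 0.51886696 -0.17933664  0.02914553] [0.38609557 0.65924794 0.06861143] 0.05624461286236873
```

View pics/w3.png

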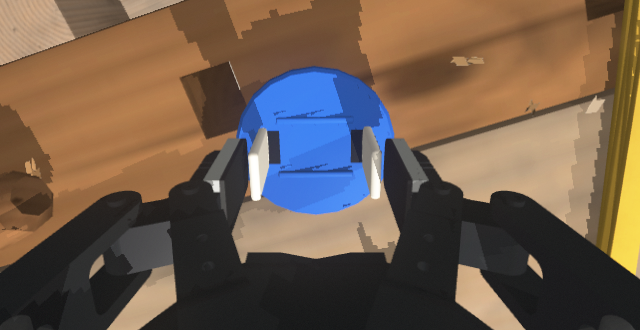

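Both pads straddle the tabs (left tab at (258,162), right at (374,162)), with the flange clear below the tips. Feeling downwards for the flange next.

play_rows:
  steps:
    - {"tx": 0,"ty": 0.5,"tz": 3,"twist": 0,"gripper": 0.36}
    - {"tx": 0,"ty": 0,"tz": 3,"twist": 0,"gripper": 0.36}
    - {"tx": 0,"ty": 0,"tz": 2,"twist": 0,"gripper": 0.36}
    - {"tx": 0,"ty": 0,"tz": 0,"twist": 0,"gripper": 0.36}
    - {"tx": 0,"ty": 0,"tz": 0,"twist": 0,"gripper": 0.36}

```text
time_s: 4.17
position: [0.5184, -0.1785, 0.02]
ee_rot: [0.156, 0.988, 0.0, -0.0]
contact_force: [0.1, 0.6, 0.9]
finger_gap: 0.0546
```

play_rows:
  steps:
    - {"tx": 0,"ty": 0,"tz": 2,"twist": 0,"gripper": 0.36}
    - {"tx": 0,"ty": 0,"tz": 0,"twist": 0,"gripper": 0.36}
    - {"tx": 0,"ty": 0,"tz": 0,"twist": 0,"gripper": 0.36}

```text
time_s: 4.42
position: [0.5185, -0.1786, 0.0182]
ee_rot: [0.156, 0.988, 0.0, -0.0]
contact_force: [0.7, -0.7, -0.3]
finger_gap: 0.0545
```

play_rows:
  steps:
    - {"tx": 0,"ty": 0,"tz": 1.5,"twist": 0,"gripper": 0.37}
    - {"tx": 0,"ty": 0,"tz": 0,"twist": 0,"gripper": 0.37}
    - {"tx": 0,"ty": 0,"tz": 0,"twist": 0,"gripper": 0.37}

```text
time_s: 4.67
position: [0.5185, -0.1786, 0.0167]
ee_rot: [0.156, 0.988, 0.0, -0.0]
contact_force: [-0.2, -0.6, -0.1]
finger_gap: 0.0534
```

play_rows:
  steps:
    - {"tx": 0,"ty": 0,"tz": 1.5,"twist": 0,"gripper": 0.37}
    - {"tx": 0,"ty": 0,"tz": 0,"twist": 0,"gripper": 0.37}
    - {"tx": 0,"ty": 0,"tz": 0,"twist": 0,"gripper": 0.37}

```text
time_s: 4.92
position: [0.5187, -0.1787, 0.0162]
ee_rot: [0.156, 0.988, -0.0, 0.0]
contact_force: [-1.8, 2.2, 8.3]
finger_gap: 0.0536
```

Contact with the flange at TCP z ≈ 0.0163. Backing off 3.5 mm, since the tips advance as they close, then pinching.

play_rows:
  steps:
    - {"tx": 0,"ty": 0,"tz": -3.5,"twist": 0,"gripper": 0.37}
    - {"tx": 0,"ty": 0,"tz": 0,"twist": 0,"gripper": 0.45}
    - {"tx": 0,"ty": 0,"tz": 0,"twist": 0,"gripper": 0.5}
    - {"tx": 0,"ty": 0,"tz": 0,"twist": 0,"gripper": 0.55}
    - {"tx": 0,"ty": 0,"tz": 0,"twist": 0,"gripper": 0.6}
    - {"tx": 0,"ty": 0,"tz": 0,"twist": 0,"gripper": 0.6}
    - {"tx": 0,"ty": 0,"tz": 0,"twist": 0,"gripper": 0.6}
    - {"tx": 0,"ty": 0,"tz": 0,"twist": 0,"gripper": 0.6}

```text
time_s: 5.58
position: [0.5191, -0.179, 0.0205]
ee_rot: [0.156, 0.988, -0.0, 0.001]
contact_force: [-3.8, 0.2, 14.5]
finger_gap: 0.038
```

play_rows:
  steps:
    - {"tx": 0,"ty": 0,"tz": -2,"twist": 0,"gripper": 0.6}
    - {"tx": 0,"ty": 0,"tz": -5,"twist": 0,"gripper": 0.6}
    - {"tx": 0,"ty": 0,"tz": -10,"twist": 0,"gripper": 0.6}
    - {"tx": 0,"ty": 0,"tz": -15,"twist": 0,"gripper": 0.6}
    - {"tx": 0,"ty": 0,"tz": -20,"twist": 0,"gripper": 0.6}
    - {"tx": 0,"ty": 0,"tz": -20,"twist": 0,"gripper": 0.6}
    - {"tx": 0,"ty": 0,"tz": -20,"twist": 0,"gripper": 0.6}
    - {"tx": 0,"ty": 0,"tz": -20,"twist": 0,"gripper": 0.6}
    - {"tx": 0,"ty": 0,"tz": -20,"twist": 0,"gripper": 0.6}
    - {"tx": 0,"ty": 0,"tz": 0,"twist": 0,"gripper": 0.6}
    - {"tx": 0,"ty": 0,"tz": 0,"twist": 0,"gripper": 0.6}
    - {"tx": 0,"ty": 0,"tz": 0,"twist": 0,"gripper": 0.6}

```text
time_s: 6.58
position: [0.518, -0.1784, 0.15]
ee_rot: [0.156, 0.988, 0.0, -0.001]
contact_force: [-0.1, 0.4, -1.2]
finger_gap: 0.0376
```

Run:
```python
from h import *
im=cam("wrist");s=bot.sense();Rm=R.from_quat(s["ee_rot"]).as_matrix();print(s["position"],s["joints"],s["contact_force"],s["finger_gap"],Rm.round(3))
print(Rm.T@(np.array([.5226,.156,.15])-s["position"])*1000)
g=im["color"].astype(int);m=((g[...,0]>120)&(g[...,2]<80)&(g[...,0]-g[...,2]>90)).astype(np.uint8)
c0=max(cv2.findContours(m,0,2)[0],key=cv2.contourArea);e=cv2.fitEllipse(cv2.convexHull(c0));print(e)
a=im["color"][150:480]
s2=cam("scene")["color"];cv2.imwrite("pics/w4.png",np.vstack([a,cv2.resize(s2[240:400,260:460],(640,512))])[:,::1][:800] if 0 else np.hstack([cv2.resize(a,(400,206)),cv2.resize(s2[230:350,280:480],(343,206))]))
```

```text
[ 0.51778667 -0.17825175  0.14960304] [-4.71588994e-01  4.61472582e-01  1.57829894e+00  1.30722919e-04
  1.10419326e+00 -1.72820767e+00] [-0.36995529 -0.18887744 -1.14849531] 0.03711454139331761 [[-0.951  0.309 -0.002]
 [ 0.309  0.951  0.001]
 [ 0.002  0.    -1.   ]]
[ 9.87368936e+01  3.19372171e+02 -1.18970790e-02]
((318.0252990722656, 281.2430114746094), (114.54000854492188, 154.92572021484375), 92.55960083007812)
```

View pics/w4.png

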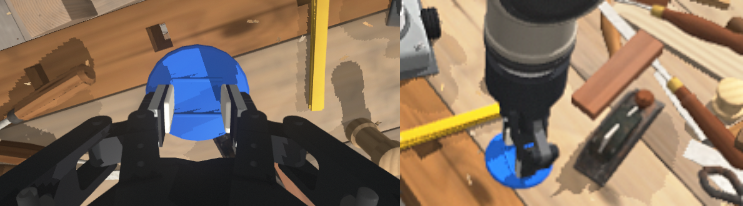

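Both tabs are pinched and the cap hangs from the jaws. Next I'll carry it towards the port, stopping 10 cm short for a closer look at the collar.

play_rows:
  steps:
    - {"tx": 2,"ty": 12,"tz": 0,"twist": 0,"gripper": 0.6}
    - {"tx": 4,"ty": 24,"tz": 0,"twist": 0,"gripper": 0.6}
    - {"tx": 4,"ty": 24,"tz": 0,"twist": 0,"gripper": 0.6}
    - {"tx": 4,"ty": 24,"tz": 0,"twist": 0,"gripper": 0.6}
    - {"tx": 4,"ty": 24,"tz": 0,"twist": 0,"gripper": 0.6}
    - {"tx": 4,"ty": 24,"tz": 0,"twist": 0,"gripper": 0.6}
    - {"tx": 4,"ty": 24,"tz": 0,"twist": 0,"gripper": 0.6}
    - {"tx": 4,"ty": 24,"tz": 0,"twist": 0,"gripper": 0.6}
    - {"tx": 4,"ty": 24,"tz": 0,"twist": 0,"gripper": 0.6}
    - {"tx": 3,"ty": 24,"tz": 0,"twist": 0,"gripper": 0.6}
    - {"tx": 2,"ty": 12,"tz": 0,"twist": 0,"gripper": 0.6}
    - {"tx": 0,"ty": 0,"tz": 0,"twist": 0,"gripper": 0.6}
    - {"tx": 0,"ty": 0,"tz": 0,"twist": 0,"gripper": 0.6}
    - {"tx": 0,"ty": 0,"tz": 0,"twist": 0,"gripper": 0.6}

```text
time_s: 7.85
position: [0.5553, 0.0611, 0.1504]
ee_rot: [0.157, 0.988, -0.0, -0.0]
contact_force: [0.6, -0.7, -1.4]
finger_gap: 0.0376
```

Run:
```python
from h import *
s=bot.sense();im=cam("wrist");cv2.imwrite("pics/w5.png",im["color"]);Rm=R.from_quat(s["ee_rot"]).as_matrix();print(s["position"],s["finger_gap"],Rm.T@(np.array([.5226,.156,.077])-s["position"])*1000)
print(proj(im,[.5226,.156,.077]))
p=np.array(s["position"])
t=np.linspace(0,2*np.pi,60)
# expected flange top rim if upright
for dz in(-.003,0,.003):
    C=p+np.c_[.036*np.cos(t),.036*np.sin(t),np.full(60,dz)];q=proj(im,C);print(dz,q.min(0),q.max(0))
g=im["color"].astype(int);m=((g[...,0]>120)&(g[...,2]<80)&(g[...,0]-g[...,2]>90)).astype(np.uint8)
c0=max(cv2.findContours(m,0,2)[0],key=cv2.contourArea)[:,0];print(c0.min(0),c0.max(0))
```

```text
[0.5552984  0.06108762 0.15043671] 0.037557472088762096 [60.39453157 80.18936693 73.43473748]
[[454.69693714 151.42677208]]
-0.003 [231.75148766 218.07313487] [398.82515225 372.23660262]
0 [230.18980185 219.61436418] [400.37829226 376.28894044]
0.003 [228.56906767 221.21833251] [401.99011687 380.48449806]
[237 223] [397 330]
```

View pics/w5.png

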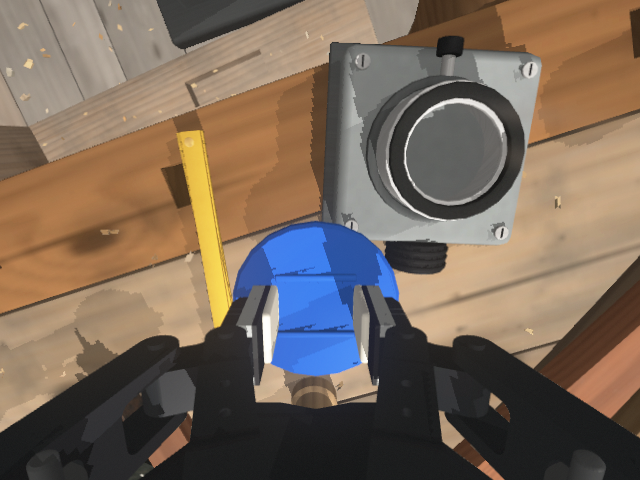

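The cap is held level (centre about (317,300)). The foam ring is clear at about (456,150), roughly 137 px across. Fitting the ring next.

Run:
```python
from h import *
from scipy.optimize import least_squares
s=bot.sense();im=cam("wrist");Rm=R.from_quat(s["ee_rot"]).as_matrix()
g=im["color"].max(2);m=(g<70).astype(np.uint8);M=np.zeros_like(m);M[75:226,375:535]=1
m=cv2.morphologyEx(m*M,cv2.MORPH_OPEN,np.ones((3,3)))
k,l,st,ce=cv2.connectedComponentsWithStats(m);i=1+np.argmax(st[1:,4]);m=(l==i).astype(np.uint8)
cs,h=cv2.findContours(m,cv2.RETR_CCOMP,1)
out=max([c for c,hh in zip(cs,h[0]) if hh[3]<0],key=cv2.contourArea);inn=max([c for c,hh in zip(cs,h[0]) if hh[3]>=0],key=cv2.contourArea)
for c in(out,inn):print(cv2.fitEllipse(c))
t=np.linspace(0,2*np.pi,200)
def dist(c,r,x):
    q=proj(im,np.c_[x[0]+r*np.cos(t),x[1]+r*np.sin(t),np.full(200,x[2])])
    return np.array([cv2.pointPolygonTest(q.astype(np.float32).reshape(-1,1,2),tuple(map(float,p)),True) for p in c[:,0]])
for n,c,r in(("out",out,.0385),("inn",inn,.030)):
    f=least_squares(lambda x:dist(c,r,x),[.5226,.156,.077],loss="soft_l1",diff_step=1e-4);print(n,f.x,np.sqrt(np.mean(f.fun**2)))
    print("tool",Rm.T@(f.x-s["position"])*1000)
# cap centre relative to TCP: flange hull upper edge
g=im["color"].astype(int);m=((g[...,0]>110)&(g[...,0]-g[...,2]>70)).astype(np.uint8)
c=max(cv2.findContours(m,0,2)[0],key=cv2.contourArea);c=c[(c[:,0,1]<300)]
p0=np.array(s["position"])
f=least_squares(lambda x:dist(c,.036,x),p0,loss="soft_l1",diff_step=1e-4);print("cap",Rm.T@(f.x-p0)*1000,np.sqrt(np.mean(f.fun**2)))
```

```text
((455.1460876464844, 150.0800323486328), (128.23745727539062, 138.80133056640625), 30.458454132080078)
((455.3780822753906, 150.6241455078125), (101.27513885498047, 112.58885192871094), 34.6214714050293)
out [0.52392587 0.15677507 0.0756138 ] 3.0610475055081188
tool [59.63525438 81.58294613 74.94729666]
inn [0.52309649 0.15490307 0.08007585] 0.3845851579022836
tool [59.84570512 79.54420344 70.48620085]
cap [-4.86381411  0.3867236  18.91750186] 12.941357878905144
```

Run:
```python
from h import *
from scipy.optimize import least_squares
s=bot.sense();im=cam("wrist");Rm=R.from_quat(s["ee_rot"]).as_matrix();p0=np.array(s["position"])
g=im["color"].astype(int);m=((g[...,0]>90)&(g[...,0]-g[...,2]>70)).astype(np.uint8);m[:200]=0;m[:,:220]=0;m[:,410:]=0
c=max(cv2.findContours(m,0,1)[0],key=cv2.contourArea)[:,0].astype(float)
top=np.array([[x,c[c[:,0]==x,1].min()] for x in range(242,393) if (c[:,0]==x).any()]);top=top[top[:,1]<300]
bot_=np.array([[x,c[c[:,0]==x,1].max()] for x in range(285,350) if (c[:,0]==x).any()]);print(top[::15].tolist(),bot_[::15].tolist())
t=np.linspace(0,2*np.pi,200)
def dist(P,x):
    q=proj(im,np.c_[x[0]+.036*np.cos(t),x[1]+.036*np.sin(t),np.full(200,x[2])]).astype(np.float32).reshape(-1,1,2)
    return np.array([cv2.pointPolygonTest(q,tuple(map(float,p)),True) for p in P])
for n,P in(("top",top),("both",np.r_[top,bot_])):
    f=least_squares(lambda x:dist(P,x),p0,loss="soft_l1",diff_step=1e-4);print("free z",n,Rm.T@(f.x-p0)*1000,np.sqrt(np.mean(f.fun**2)))
    f=least_squares(lambda x:dist(P,[x[0],x[1],p0[2]-.001]),p0[:2],loss="soft_l1",diff_step=1e-4);print("fix z",n,Rm.T@(np.r_[f.x,p0[2]]-p0)*1000,np.sqrt(np.mean(f.fun**2)))
```

```text
[[242.0, 266.0], [257.0, 246.0], [272.0, 234.0], [287.0, 227.0], [302.0, 224.0], [317.0, 222.0], [332.0, 224.0], [347.0, 228.0], [362.0, 235.0], [377.0, 248.0], [392.0, 270.0]] [[285.0, 369.0], [300.0, 373.0], [315.0, 375.0], [330.0, 373.0], [345.0, 369.0]]
free z top [-2.53844043  0.25649337  6.41118444] 0.3621052833009441
fix z top [-1.51978164e+00  2.23927395e-01 -5.40731466e-04] 0.6606100471865886
free z both [-2.17845105  0.22611263  4.41626202] 0.40659006707834305
fix z both [-1.29179425e+00  2.09180200e-01 -4.64848089e-04] 1.7325531522480204
```

play_rows:
  steps:
    - {"tx": 9.5,"ty": 10.8,"tz": 0,"twist": 0,"gripper": 0.6}
    - {"tx": 13,"ty": 17,"tz": 0,"twist": 0,"gripper": 0.6}
    - {"tx": 13,"ty": 17,"tz": 0,"twist": 0,"gripper": 0.6}
    - {"tx": 13,"ty": 17,"tz": 0,"twist": 0,"gripper": 0.6}
    - {"tx": 13,"ty": 18,"tz": 0,"twist": 0,"gripper": 0.6}
    - {"tx": 0,"ty": 0,"tz": 15,"twist": 0,"gripper": 0.6}
    - {"tx": 0,"ty": 0,"tz": 15,"twist": 0,"gripper": 0.6}
    - {"tx": 0,"ty": 0,"tz": 10,"twist": 0,"gripper": 0.6}
    - {"tx": 0,"ty": 0,"tz": 0,"twist": 0,"gripper": 0.6}
    - {"tx": 0,"ty": 0,"tz": 0,"twist": 0,"gripper": 0.6}
    - {"tx": 0,"ty": 0,"tz": 0,"twist": 0,"gripper": 0.6}

```text
time_s: 8.92
position: [0.5223, 0.1564, 0.1114]
ee_rot: [0.157, 0.988, 0.0, 0.0]
contact_force: [-0.3, 0.0, -0.4]
finger_gap: 0.037
```

Run:
```python
from h import *
im=cam("wrist")["color"];sc=cam("scene")["color"];s=bot.sense();print(s["position"],s["contact_force"],s["finger_gap"])
a=cv2.resize(sc[180:300,200:340],(560,480),interpolation=cv2.INTER_CUBIC);b=cv2.resize(im[100:400,150:500],(240,206));c=np.zeros((480,240,3),np.uint8);c[:206]=b
cv2.imwrite("pics/w6.png",np.hstack([a,c]))
```

```text
[0.52241545 0.15642681 0.1116582 ] [ 0.6765681   0.36278876 -1.06606164] 0.03745383512571249
```

View pics/w6.png

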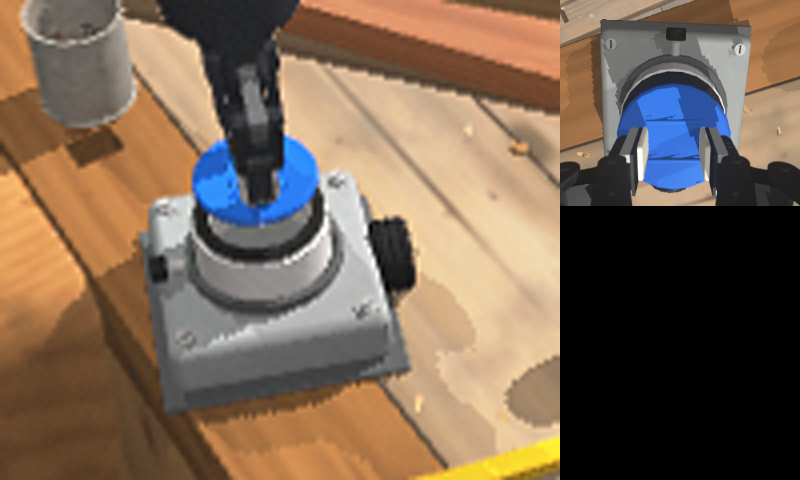

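The cap hangs level just above the foam ring. About 1 mm of drift to correct, then a stepwise descent on force.

play_rows:
  steps:
    - {"tx": 0.7,"ty": -0.6,"tz": 5,"twist": 0,"gripper": 0.6}
    - {"tx": 0,"ty": 0,"tz": 5,"twist": 0,"gripper": 0.6}
    - {"tx": 0,"ty": 0,"tz": 2,"twist": 0,"gripper": 0.6}
    - {"tx": 0,"ty": 0,"tz": 0,"twist": 0,"gripper": 0.6}
    - {"tx": 0,"ty": 0,"tz": 0,"twist": 0,"gripper": 0.6}

```text
time_s: 9.43
position: [0.5208, 0.1562, 0.0986]
ee_rot: [0.156, 0.988, -0.0, -0.0]
contact_force: [0.1, -0.1, -0.8]
finger_gap: 0.0374
```

play_rows:
  steps:
    - {"tx": 0,"ty": 0,"tz": 1.5,"twist": 0,"gripper": 0.6}
    - {"tx": 0,"ty": 0,"tz": 1.5,"twist": 0,"gripper": 0.6}
    - {"tx": 0,"ty": 0,"tz": 0,"twist": 0,"gripper": 0.6}
    - {"tx": 0,"ty": 0,"tz": 0,"twist": 0,"gripper": 0.6}

```text
time_s: 9.77
position: [0.5209, 0.1563, 0.0957]
ee_rot: [0.156, 0.988, 0.0, -0.0]
contact_force: [-0.9, -0.3, -0.3]
finger_gap: 0.0373
```

play_rows:
  steps:
    - {"tx": 0,"ty": 0,"tz": 1.5,"twist": 0,"gripper": 0.6}
    - {"tx": 0,"ty": 0,"tz": 0,"twist": 0,"gripper": 0.6}
    - {"tx": 0,"ty": 0,"tz": 0,"twist": 0,"gripper": 0.6}

```text
time_s: 10.02
position: [0.5209, 0.1562, 0.0943]
ee_rot: [0.156, 0.988, 0.0, -0.0]
contact_force: [0.3, -0.2, -0.4]
finger_gap: 0.0377
```

play_rows:
  steps:
    - {"tx": 0,"ty": 0,"tz": 1.5,"twist": 0,"gripper": 0.6}
    - {"tx": 0,"ty": 0,"tz": 0,"twist": 0,"gripper": 0.6}
    - {"tx": 0,"ty": 0,"tz": 0,"twist": 0,"gripper": 0.6}

```text
time_s: 10.27
position: [0.5209, 0.1562, 0.0927]
ee_rot: [0.156, 0.988, 0.0, -0.0]
contact_force: [-0.2, -0.2, -0.8]
finger_gap: 0.0371
```

play_rows:
  steps:
    - {"tx": 0,"ty": 0,"tz": 1,"twist": 0,"gripper": 0.6}
    - {"tx": 0,"ty": 0,"tz": 0,"twist": 0,"gripper": 0.6}
    - {"tx": 0,"ty": 0,"tz": 0,"twist": 0,"gripper": 0.6}

```text
time_s: 10.52
position: [0.5209, 0.1562, 0.0918]
ee_rot: [0.156, 0.988, 0.0, -0.0]
contact_force: [-0.7, -0.4, -0.6]
finger_gap: 0.037
```

play_rows:
  steps:
    - {"tx": 0,"ty": 0,"tz": 1,"twist": 0,"gripper": 0.6}
    - {"tx": 0,"ty": 0,"tz": 0,"twist": 0,"gripper": 0.6}
    - {"tx": 0,"ty": 0,"tz": 0,"twist": 0,"gripper": 0.6}

```text
time_s: 10.77
position: [0.5209, 0.1562, 0.0908]
ee_rot: [0.156, 0.988, 0.0, -0.0]
contact_force: [0.0, -0.5, -0.7]
finger_gap: 0.0374
```

play_rows:
  steps:
    - {"tx": 0,"ty": 0,"tz": 1,"twist": 0,"gripper": 0.6}
    - {"tx": 0,"ty": 0,"tz": 0,"twist": 0,"gripper": 0.6}
    - {"tx": 0,"ty": 0,"tz": 0,"twist": 0,"gripper": 0.6}

```text
time_s: 11.02
position: [0.5209, 0.1562, 0.0898]
ee_rot: [0.156, 0.988, 0.0, -0.0]
contact_force: [0.0, -1.1, -0.6]
finger_gap: 0.0374
```

play_rows:
  steps:
    - {"tx": 0,"ty": 0,"tz": 1,"twist": 0,"gripper": 0.6}
    - {"tx": 0,"ty": 0,"tz": 0,"twist": 0,"gripper": 0.6}
    - {"tx": 0,"ty": 0,"tz": 0,"twist": 0,"gripper": 0.6}

```text
time_s: 11.27
position: [0.5209, 0.1562, 0.0887]
ee_rot: [0.156, 0.988, 0.0, -0.0]
contact_force: [-0.3, -0.2, -0.9]
finger_gap: 0.0374
```

play_rows:
  steps:
    - {"tx": 0,"ty": 0,"tz": 1,"twist": 0,"gripper": 0.6}
    - {"tx": 0,"ty": 0,"tz": 0,"twist": 0,"gripper": 0.6}
    - {"tx": 0,"ty": 0,"tz": 0,"twist": 0,"gripper": 0.6}

```text
time_s: 11.52
position: [0.521, 0.1563, 0.088]
ee_rot: [0.156, 0.988, 0.0, 0.0]
contact_force: [-0.2, -0.0, 1.3]
finger_gap: 0.0373
```

play_rows:
  steps:
    - {"tx": 0,"ty": 0,"tz": 0.7,"twist": 0,"gripper": 0.6}
    - {"tx": 0,"ty": 0,"tz": 0,"twist": 0,"gripper": 0.6}
    - {"tx": 0,"ty": 0,"tz": 0,"twist": 0,"gripper": 0.6}

```text
time_s: 11.77
position: [0.521, 0.1562, 0.0873]
ee_rot: [0.156, 0.988, 0.0, 0.0]
contact_force: [-1.1, 0.2, 2.1]
finger_gap: 0.0374
```

play_rows:
  steps:
    - {"tx": 0,"ty": 0,"tz": 0.7,"twist": 0,"gripper": 0.6}
    - {"tx": 0,"ty": 0,"tz": 0,"twist": 0,"gripper": 0.6}
    - {"tx": 0,"ty": 0,"tz": 0,"twist": 0,"gripper": 0.6}

```text
time_s: 12.02
position: [0.5211, 0.1563, 0.0866]
ee_rot: [0.156, 0.988, 0.0, 0.0]
contact_force: [-1.5, -0.3, 2.9]
finger_gap: 0.0374
```

play_rows:
  steps:
    - {"tx": 0,"ty": 0,"tz": 0.7,"twist": 0,"gripper": 0.6}
    - {"tx": 0,"ty": 0,"tz": 0,"twist": 0,"gripper": 0.6}
    - {"tx": 0,"ty": 0,"tz": 0,"twist": 0,"gripper": 0.6}

```text
time_s: 12.27
position: [0.521, 0.1563, 0.0859]
ee_rot: [0.156, 0.988, 0.0, 0.0]
contact_force: [-0.5, -1.0, 4.3]
finger_gap: 0.0377
```

The slope is about 1.4 N/mm, which matches the foam. Now squeezed about 2.5 mm.

play_rows:
  steps:
    - {"tx": 0,"ty": 0,"tz": 0.8,"twist": 0,"gripper": 0.6}
    - {"tx": 0,"ty": 0,"tz": 0,"twist": 0,"gripper": 0.6}
    - {"tx": 0,"ty": 0,"tz": 0,"twist": 0,"gripper": 0.6}

```text
time_s: 12.52
position: [0.5211, 0.1562, 0.0851]
ee_rot: [0.156, 0.988, 0.0, 0.0]
contact_force: [-1.1, -0.1, 5.0]
finger_gap: 0.0374
```

play_rows:
  steps:
    - {"tx": 0,"ty": 0,"tz": 0.7,"twist": 0,"gripper": 0.6}
    - {"tx": 0,"ty": 0,"tz": 0,"twist": 0,"gripper": 0.6}
    - {"tx": 0,"ty": 0,"tz": 0,"twist": 0,"gripper": 0.6}
    - {"tx": 0,"ty": 0,"tz": 0,"twist": 0,"gripper": 0.6}

```text
time_s: 12.85
position: [0.5211, 0.1562, 0.0845]
ee_rot: [0.156, 0.988, 0.0, 0.0]
contact_force: [-1.6, -1.0, 6.3]
finger_gap: 0.0374
```

play_rows:
  steps:
    - {"tx": 0,"ty": 0,"tz": 0.5,"twist": 0,"gripper": 0.6}
    - {"tx": 0,"ty": 0,"tz": 0,"twist": 0,"gripper": 0.6}
    - {"tx": 0,"ty": 0,"tz": 0,"twist": 0,"gripper": 0.6}

```text
time_s: 13.1
position: [0.5211, 0.1562, 0.084]
ee_rot: [0.156, 0.988, 0.0, 0.0]
contact_force: [-1.4, -0.1, 7.2]
finger_gap: 0.0374
```

Squeezed about 4.4 mm at roughly 8 N. Vision puts the fingertips a few mm above the flange. So I'll ease the grip while keeping the tabs well in, and slide the pads down until the tips rest on the flange and can hold the cap down during release.

play_rows:
  newtons: 30
  steps:
    - {"tx": 0,"ty": 0,"tz": 0.2,"twist": 0,"gripper": 0.55}
    - {"tx": 0,"ty": 0,"tz": 0.2,"twist": 0,"gripper": 0.53}
    - {"tx": 0,"ty": 0,"tz": 0,"twist": 0,"gripper": 0.53}
    - {"tx": 0,"ty": 0,"tz": 0,"twist": 0,"gripper": 0.53}

```text
time_s: 13.43
position: [0.5211, 0.1563, 0.0836]
ee_rot: [0.156, 0.988, 0.0, 0.0]
contact_force: [-2.1, -0.3, 6.2]
finger_gap: 0.0399
```

play_rows:
  steps:
    - {"tx": 0,"ty": 0,"tz": 0.5,"twist": 0,"gripper": 0.53}
    - {"tx": 0,"ty": 0,"tz": 0,"twist": 0,"gripper": 0.53}
    - {"tx": 0,"ty": 0,"tz": 0,"twist": 0,"gripper": 0.53}

```text
time_s: 13.68
position: [0.5211, 0.1564, 0.0832]
ee_rot: [0.156, 0.988, 0.0, 0.0]
contact_force: [-1.5, 0.3, 6.7]
finger_gap: 0.0401
```

play_rows:
  steps:
    - {"tx": 0,"ty": 0,"tz": 0.5,"twist": 0,"gripper": 0.53}
    - {"tx": 0,"ty": 0,"tz": 0,"twist": 0,"gripper": 0.53}
    - {"tx": 0,"ty": 0,"tz": 0,"twist": 0,"gripper": 0.53}

```text
time_s: 13.93
position: [0.5211, 0.1564, 0.0827]
ee_rot: [0.156, 0.988, 0.0, 0.0]
contact_force: [-2.2, 0.3, 7.3]
finger_gap: 0.04
```

play_rows:
  steps:
    - {"tx": 0,"ty": 0,"tz": 0.4,"twist": 0,"gripper": 0.53}
    - {"tx": 0,"ty": 0,"tz": 0,"twist": 0,"gripper": 0.53}
    - {"tx": 0,"ty": 0,"tz": 0,"twist": 0,"gripper": 0.53}

```text
time_s: 14.18
position: [0.5211, 0.1564, 0.0825]
ee_rot: [0.156, 0.988, 0.0, 0.0]
contact_force: [-1.8, 0.2, 8.7]
finger_gap: 0.0404
```

play_rows:
  steps:
    - {"tx": 0,"ty": 0,"tz": 0.4,"twist": 0,"gripper": 0.52}
    - {"tx": 0,"ty": 0,"tz": 0,"twist": 0,"gripper": 0.52}
    - {"tx": 0,"ty": 0,"tz": 0,"twist": 0,"gripper": 0.52}

```text
time_s: 14.43
position: [0.5212, 0.1564, 0.0823]
ee_rot: [0.156, 0.988, 0.0, 0.0]
contact_force: [-3.0, 0.8, 10.0]
finger_gap: 0.0409
```

play_rows:
  steps:
    - {"tx": 0,"ty": 0,"tz": 0.4,"twist": 0,"gripper": 0.51}
    - {"tx": 0,"ty": 0,"tz": 0,"twist": 0,"gripper": 0.51}
    - {"tx": 0,"ty": 0,"tz": 0,"twist": 0,"gripper": 0.51}

```text
time_s: 14.68
position: [0.5213, 0.1564, 0.0819]
ee_rot: [0.156, 0.988, 0.0, 0.001]
contact_force: [-2.2, -0.2, 9.8]
finger_gap: 0.0417
```

The pads now slip at about 10.7 N (friction about 0.6), enough to hold the seal down. Letting the tabs out gradually while creeping down.

play_rows:
  steps:
    - {"tx": 0,"ty": 0,"tz": 0.3,"twist": 0,"gripper": 0.505}
    - {"tx": 0,"ty": 0,"tz": 0.3,"twist": 0,"gripper": 0.5}
    - {"tx": 0,"ty": 0,"tz": 0.3,"twist": 0,"gripper": 0.495}
    - {"tx": 0,"ty": 0,"tz": 0.2,"twist": 0,"gripper": 0.49}
    - {"tx": 0,"ty": 0,"tz": 0,"twist": 0,"gripper": 0.49}

```text
time_s: 15.1
position: [0.5214, 0.1564, 0.0809]
ee_rot: [0.156, 0.988, 0.0, 0.001]
contact_force: [-1.8, -0.4, 10.1]
finger_gap: 0.0437
```

play_rows:
  steps:
    - {"tx": 0,"ty": 0,"tz": 0.3,"twist": 0,"gripper": 0.485}
    - {"tx": 0,"ty": 0,"tz": 0.3,"twist": 0,"gripper": 0.48}
    - {"tx": 0,"ty": 0,"tz": 0.3,"twist": 0,"gripper": 0.475}
    - {"tx": 0,"ty": 0,"tz": 0.2,"twist": 0,"gripper": 0.47}
    - {"tx": 0,"ty": 0,"tz": 0,"twist": 0,"gripper": 0.47}

```text
time_s: 15.52
position: [0.5217, 0.1566, 0.0804]
ee_rot: [0.156, 0.988, 0.001, 0.001]
contact_force: [-2.5, 1.1, 13.7]
finger_gap: 0.0452
```

The force rise suggests the tips are on the flange. Opening the rest without pushing further.

play_rows:
  steps:
    - {"tx": 0,"ty": 0,"tz": 0,"twist": 0,"gripper": 0.46}
    - {"tx": 0,"ty": 0,"tz": 0,"twist": 0,"gripper": 0.45}
    - {"tx": 0,"ty": 0,"tz": 0,"twist": 0,"gripper": 0.44}
    - {"tx": 0,"ty": 0,"tz": 0,"twist": 0,"gripper": 0.43}
    - {"tx": 0,"ty": 0,"tz": 0,"twist": 0,"gripper": 0.42}
    - {"tx": 0,"ty": 0,"tz": 0,"twist": 0,"gripper": 0.41}
    - {"tx": 0,"ty": 0,"tz": 0,"twist": 0,"gripper": 0.41}

```text
time_s: 16.1
position: [0.5215, 0.1562, 0.0796]
ee_rot: [0.156, 0.988, 0.0, 0.001]
contact_force: [-1.2, 1.0, 8.2]
finger_gap: 0.0503
```

play_rows:
  steps:
    - {"tx": 0,"ty": 0,"tz": 0,"twist": 0,"gripper": 0.39}
    - {"tx": 0,"ty": 0,"tz": 0,"twist": 0,"gripper": 0.37}
    - {"tx": 0,"ty": 0,"tz": 0,"twist": 0,"gripper": 0.35}
    - {"tx": 0,"ty": 0,"tz": 0,"twist": 0,"gripper": 0.33}
    - {"tx": 0,"ty": 0,"tz": 0,"twist": 0,"gripper": 0.3}
    - {"tx": 0,"ty": 0,"tz": 0,"twist": 0,"gripper": 0.3}
    - {"tx": 0,"ty": 0,"tz": 0,"twist": 0,"gripper": 0.3}

```text
time_s: 16.68
position: [0.5217, 0.1565, 0.0793]
ee_rot: [0.156, 0.988, 0.0, 0.001]
contact_force: [0.0, 0.7, 4.8]
finger_gap: 0.06
```

Run:
```python
from h import *
im=cam("wrist")["color"];s=bot.sense();print(s["position"],s["contact_force"],s["finger_gap"])
cv2.imwrite("pics/w7.png",im[100:450])
```

```text
[0.5216921  0.15646638 0.07931806] [1.01224728 0.7537858  5.0740739 ] 0.05974123841655525
```

View pics/w7.png

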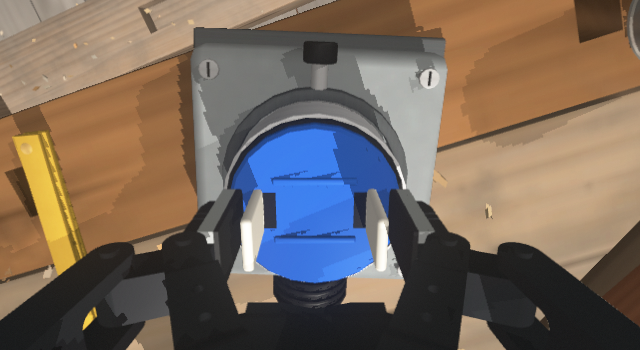

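The cap sits in the collar with both tabs sprung out and clear of the pads; the tips still rest lightly on the flange (5 N). Retreating straight up.

play_rows:
  steps:
    - {"tx": 0,"ty": 0,"tz": -2,"twist": 0,"gripper": 0.28}
    - {"tx": 0,"ty": 0,"tz": -5,"twist": 0,"gripper": 0.2}
    - {"tx": 0,"ty": 0,"tz": -10,"twist": 0,"gripper": 0.1}
    - {"tx": 0,"ty": 0,"tz": -15,"twist": 0,"gripper": 0.0}
    - {"tx": 0,"ty": 0,"tz": -20,"twist": 0,"gripper": 0.0}
    - {"tx": 0,"ty": 0,"tz": -25,"twist": 0,"gripper": 0.0}
    - {"tx": 0,"ty": 0,"tz": -25,"twist": 0,"gripper": 0.0}
    - {"tx": 0,"ty": 0,"tz": -25,"twist": 0,"gripper": 0.0}
    - {"tx": 0,"ty": 0,"tz": 0,"twist": 0,"gripper": 0.0}
    - {"tx": 0,"ty": 0,"tz": 0,"twist": 0,"gripper": 0.0}
    - {"tx": 0,"ty": 0,"tz": 0,"twist": 0,"gripper": 0.0}

```text
time_s: 17.65
position: [0.5205, 0.1561, 0.2057]
ee_rot: [0.156, 0.988, -0.0, -0.0]
contact_force: [-1.4, -0.6, 0.4]
finger_gap: 0.0854
```

Run:
```python
from h import *
W=cam("wrist");im=W["color"];sc=cam("scene")["color"];s=bot.sense();print(s["position"],s["contact_force"],s["finger_gap"])
a=cv2.resize(sc[180:300,200:340],(420,360),interpolation=cv2.INTER_CUBIC);b=im[100:400,120:500];b=np.vstack([b,np.zeros((60,380,3),np.uint8)])
cv2.imwrite("pics/w8.png",np.hstack([a,b]))
g=im.astype(int);m=((g[...,0]>90)&(g[...,0]-g[...,2]>70)).astype(np.uint8)
c0=max(cv2.findContours(m,0,2)[0],key=cv2.contourArea);e=cv2.fitEllipse(cv2.convexHull(c0));print(e,plane(W,[e[0]],.080))
w=((g.min(2)>140)&(g.max(2)-g.min(2)<80)).astype(np.uint8);M=np.zeros_like(w);x,y,ww,h=cv2.boundingRect(c0);M[y:y+h,x:x+ww]=1
k,l,st,ce=cv2.connectedComponentsWithStats(w*M)
for i in range(1,k):
    if st[i,4]>30: print(st[i],plane(W,[ce[i]],.108))
```

```text
[0.52019044 0.15607192 0.20479836] [-0.46907089  0.29623727  0.30547959] 0.08547943611353785
((316.093505859375, 233.8416290283203), (92.6320571899414, 95.239013671875), 81.40874481201172) [[0.5222325  0.15615238 0.08      ]]
[342 190  22  27  55] [[0.50280821 0.18938023 0.108     ]]
[279 227   9  34 226] [[0.51527343 0.13480841 0.108     ]]
[348 232   6  28 152] [[0.53030835 0.17804033 0.108     ]]
[329 249  35  32 392] [[0.54928163 0.17473161 0.108     ]]
[269 251  32  30 351] [[0.53334967 0.12508398 0.108     ]]
```

View pics/w8.png

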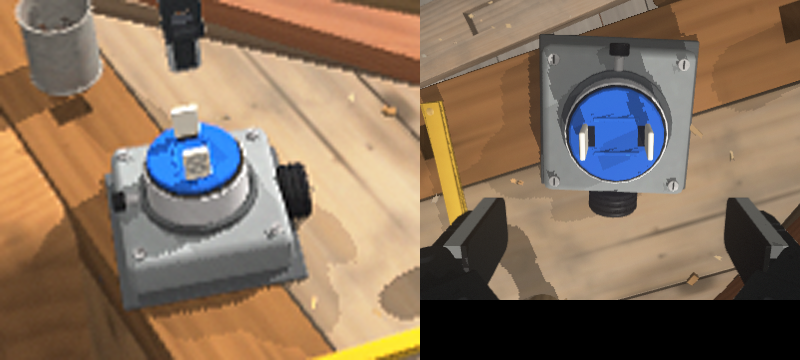

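The tab centres measure 45.7 mm apart (46 mm when free). The cap is centred within about 1 mm and looks level, with the flange down and only a thin line of foam showing. Handing in.

```bash
python3 -c "
from workcell import bot
print(bot.job_done())"
```

```text
the job is handed in; nothing more can be done
None
```

The cap is on the port and looks clipped in place; I handed the job in at about 18 s of the 51 s allowed. The hand-in gives no verdict.

**What I did:** I pinched both tabs, lifted the cap and centred it on the collar using the wrist camera. I felt the foam at about 1.4 N/mm and squeezed it to its 5 mm stop. Then I let the tabs out gradually while the fingers kept the cap down. The highest wrist reading at the end of any move on the port was about 14 N, against the 25 N limit.

**Last checks after backing away:**
- **Tabs:** their centres are 45.7 mm apart, against 46 mm when free, so both have sprung out.
- **Position:** the cap's centre is within about 1 mm of the collar axis. It looks level, and only a thin line of foam shows under the flange.
- **Robot:** the gripper is open about 12 cm higher and touches nothing.
- **Bystanders:** the arm never went near the other items. I did not measure their positions again at the end.

**Not confirmed or did not agree:**
- The hooks being under the lip, and the remaining squeeze, are judged from the pictures and the forces during release, not measured directly.
- The cap seems to have slipped about 4 mm down in the grip during the lift. I allowed for it by sliding the fingertips down until they pressed on the flange before the final release.
- The scene and top cameras disagreed by about 7 mm in y, so I relied on the wrist camera.

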